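# Pull the booth's vent flap shut with the hook pole

## Robot

A 6-joint arm with a two-finger parallel gripper is mounted at the origin on the work surface. World frame = base frame: x ahead of the robot, y to its left, z up, the work surface at z = 0. Lengths are in m, angles in degrees, forces in N, time in s.
With the tool pointing down it reaches from about 0.25 to 0.725 m from the base axis. Payload 9.7 kg.
Tool frame: the origin (TCP) lies on the centre line of the jaws, within the pads' length; the fingertips stand 22 mm ahead of it and the grasp point (between the pads) lies 3 mm ahead of it; z points along the fingers, y is the direction in which the jaws open and shut (so a half turn about z gives the same grasp; the last joint's range is limited). The gripper opens to 85 mm and grips with 20 to 120 N. Pads are 22 mm wide; open, the fingers measure 114 mm over their backs; the gripper's body (76 mm by 85 mm) begins 54 mm behind the grasp point. The pads swing forward as they close: fully open they stand 13 mm farther back than shut.
Start: joints at [-77.235, 4.979, 10.078, 95.1, 0, 90], TCP at [0.122, -0.536, 0.253] pointing down, gripper open.
Joint ranges: [-179.16, 179.16], [-48.56, 103.87], [-65.8, 70.77], [-126.05, 130.52], [-82.76, 87.17], [-180, 180]. Speed limits (degrees/s): [127.2, 127.2, 147.25, 180, 180, 180].

## Interface

Orientations are given as [roll, pitch, yaw] about the fixed x, y, z axes, in that order (R = Rz(yaw) Ry(pitch) Rx(roll)).
In Python, from workcell import monitor, eyes, job gives the robot as it stands. The module is installed in compiled form; this text tells all that it offers.
- The arm moves only by the tool drive_tool, never from a script. Its argument "plan" is a list of rows, each a list of 3 entries, a list of its own where there are three numbers: the opening, from 0 (shut) to 1 (fully open), then the shift along the world's x, y, z in m, then the turn about the world's z in degrees. In form: [[gripper, [x, y, z], yaw], ...]. A call has 1 to 10 rows; each row shifts and turns the commanded pose from where the row before left it; what a row does not reach is not made up. A row lasts 1/8 s, in which the tool goes at most 62.5 mm and 10.7 degrees, less where a joint would pass 70% of its speed; a pose out of reach is approached as far as the arm can. A call is refused whole if a number of a shift passes 0.0625 or a number of a turn 10.7, either way. A call with a gripper value outside its range is refused whole. The fingers move at their own pace and stop on an object; "grip_force" is the grip in N (left out, the last holds). Time passes only in rows, so rows that do not move let the fingers close. It gives the time, the measured TCP pose, the force and the opening at its end, in the units of the state.
- monitor.get_obs(): the state, without advancing time (a new reading comes with each control period).
- eyes.camera(name): name is "scene" or "top" or "wrist"; returns (picture, depth): 480x640x3 uint8, red, green, blue; 480x640 float32, m along the optical axis (not along the pixel's ray), 0 where there is no reading.
- eyes.camera_params(name): a dict with "fx", "fy", "cx", "cy" (pixels), "dist_coeffs" ([k1, k2, p1, p2, k3] as OpenCV has them; the pictures are not rectified), "extrinsics" (4x4, takes a point from world to camera coordinates); the wrist camera has in their place "mount" (4x4, takes a point from camera to tool coordinates, whose origin is the TCP and whose axes are the flange's). Camera axes: x right, y down, z forward; pixel columns grow to the right and rows downward; lengths in m; the calibration is good to about 2 mm. A picture is of the moment at which its call begins: read the wrist's pose just before it. camera_params takes no time and is no camera call.
- job.job_done(): hands the job in, once; it reports no verdict.
The state is a dict: "time": time; "q": joint angles; "qd": joint speeds; "joint_efforts": joint torques, N m; "ee_pos": TCP position; "tcp_rot": TCP orientation; "wrist_force": force on the tool from outside, world axes, zero at the start; "torque": the same for the moment, N m; "opening": finger opening in m.
Only numpy, scipy, OpenCV 4.12 (cv2) and the standard library are available. Lean on these libraries where they do the work, as an engineer would, in place of code of your own. Each camera call takes 0.05 s, during which the arm holds its last target.

## Task

Take the hook pole from its wooden stand, put its hook down into the brass ring eye on the soldering booth's vent flap and pull the flap towards you, gently, until its catch has snapped and the flap stays shut by itself. Then unhook the pole and lay it back in both forks of its stand as it was, hook down and pointing the same way. Do not touch the flap with the gripper or arm, do not haul hard once it has met its stop, and leave the other things on the bench where they are.

Things in the scene. Friction and masses are not known exactly. Their poses are not given: they have to be found in the camera images.
- booth: Grey soldering booth, fixed, 200 deep (x) x 284 wide (y) x 150 mm high, origin at the centre of its underside; its front faces its own -x. Uprights (34 x 10 mm, up to 290 mm above the bench) at its y = +-137, x = -50 mm flank the flap.
- hinge (a point): Middle of the flap's hinge line, 151 mm above the bench, in the booth's axes: the hinge runs along y, x points level away from the robot side.
- catch (a point): The flap's catch on the +y upright, 263 mm above the bench: a sprung roller and a stiff rubber buffer (12 N/mm). The plate carrying both is adjusted by hand over 28 mm in the booth's x; its setting is not measured (this point is fixed to the booth), so the angle at which the flap snaps in differs at every start and must be felt.
- vent_flap (a joint): Angle (rad) of the blue vent flap (200 wide, 135 high, 8 mm thick): 0 upright, growing as its top leans back from the robot; starts at 0.5 to 0.65, springs open unless caught. Pull at the eye: 1 to 2 N, then a 4 to 8 N peak at the roller; past it the flap snaps 4 mm on to the buffer and stays at -0.13 to 0.13. There the pull climbs fast; over 15 N bends the flap.
- eye (a point): Centre of the brass ring eye on the flap's robot side: opening 23 mm, wire 4.4 mm, outer width 32 mm; 125 mm above the hinge line, 20 mm in front of the flap's middle plane. Axes are the flap's (z up along the flap, y along the hinge, x away from the robot) and tip back with it. The ring lies level when the flap leans 0.3 rad; more open, its near side is raised. 258 to 277 mm above the bench.
- pole_grip (a point): Grip point of the loose hook pole (284 mm, about 0.17 kg), mid cross-section, near its balance point. Axes: x along the pole to the hook, z up when the hook points down. Dark wooden handle 18 wide (y) x 22 mm high (z), from 115 mm behind this point to 75 mm ahead; then an 8 mm steel rod on the same axis to 165 mm ahead, where a 6 mm pin turns down.
- pole_tip (a point): Lower end of the pole's down-turned pin: 165 mm ahead of the grip point and 33 mm below the pole's axis (pole's own axes, the same as those of pole_grip).
- pole_stand: Fixed light-wood stand, base 190 x 75 x 12 mm; origin on the bench below the resting pole's grip point, x along the pole to its hook. Two U-forks 12 mm thick at x = -80 and +55 mm, inner width 36 mm; the handle rests on their floors 60 mm above the bench (grip point at 71 mm), cheeks reach 79 mm. It may be on the right or left of the bench.
- stone_tray: White divided tray, fixed, 140 x 100 x 30 mm, origin under its centre; it stands on the side where the pole stand is not.
- solder_block: Bystander: loose white soldering block 110 x 75 x 22 mm on a 4 mm steel sheet in front of the booth; origin at the centre of its underside.
- flux_bowl: Bystander: loose white bowl, 68 mm wide, 28 mm high; origin at the centre of its underside.
- ring_mandrel: Bystander: loose upright steel ring mandrel, 87 mm high, foot 48 mm wide; origin at the centre of its underside.
- water_bottle: Bystander: clear bottle with a red cap, 64 mm wide, 190 mm high; origin at the centre of its underside.
- polish_jar: Bystander: amber jar, 52 mm wide, 50 mm high; origin at the centre of its underside.
- setting_driver: Bystander: loose small screwdriver, 150 mm long, lying on the bench.
Mind the look-alikes: they are no part of the job. Several things have the shape of the pole_stand; the one meant has the colours described above.

How it is judged:
By the outcome, as a careful person would: the job done as asked, in the order asked, and still so for the second after the job is handed in, with the robot touching nothing.
It also fails if it takes over 72 s, if anything falls off the work surface, if the arm or the gripper's body presses on something with over 40 N, if the wrist force passes 120 N, or if a joint passes its speed limit or range.

## Working session

There is one attempt and no reset: what is moved stays moved. The work goes in short steps, Python scripts to look and compute and a tool call to move; the robot and the scene stay as the last step left them, time stands still between calls to the robot, and variables do not carry over. Pictures are saved under pics/ and viewed, and the job is handed in when it is done.

Besides the shell and the picture viewer there is one more tool, called after "Emit:" as name(argument=value, ...) on one line, values as JSON. drive_tool: Moves the arm, as the interface text tells. Its arguments: {"type":"object","properties":{"plan":{"type":"array","items":{"type":"array"}},"grip_force":{"type":"number"}},"required":["plan"]}

```bash
mkdir -p pics; cat > h.py <<'E'
import numpy as np, cv2
from workcell import monitor, eyes, job
def grab(n,tag):
    o=monitor.get_obs(); im,d=eyes.camera(n); cv2.imwrite(f'pics/{tag}.png',im[:,:,::-1]); np.savez(f'pics/{tag}.npz',im=im,d=d,ee=o['ee_pos'],rot=o['tcp_rot'],name=n); return im,d,o
E
python3 - <<'E'
from h import *
o=monitor.get_obs(); print(o)
for n in ['scene','top']:
    grab(n,n+'0'); print(n,eyes.camera_params(n))
print(eyes.camera_params('wrist'))
E
```

```text
{'time': 0.0, 'q': array([-7.72333448e+01,  5.01143782e+00,  1.00338478e+01,  9.51010425e+01,
       -1.73045847e-03,  8.99994630e+01]), 'qd': array([ 0.09926539,  0.00851512, -0.03096927,  0.00778344, -0.049769  ,
       -0.01283676]), 'joint_efforts': array([ 4.49500812e-04, -5.20383954e+01,  4.64807940e+01,  1.61785068e-02,
        1.93490723e-05,  8.82787901e-06]), 'ee_pos': array([ 0.12148457, -0.5361964 ,  0.2525744 ]), 'tcp_rot': array([-1.79921368e+02,  1.72971984e-03,  1.27671946e+01]), 'wrist_force': array([ 0.1518445 , -0.23864788, -0.33512964]), 'torque': array([-0.03092566, -0.02029757,  0.02625656]), 'opening': 0.0855518788449713}
scene {'fx': 491.50317375953534, 'fy': 491.50317375953534, 'cx': 327.4170762571182, 'cy': 233.54735226218335, 'dist_coeffs': array([-0.10217077,  0.        ,  0.        ,  0.        ,  0.        ]), 'extrinsics': array([[ 0.969994  ,  0.2431042 ,  0.00346315, -0.42621133],
       [ 0.15965847, -0.62617105, -0.7631638 ,  0.05851542],
       [-0.1833598 ,  0.74081722, -0.64619581,  1.466593  ],
       [ 0.        ,  0.        ,  0.        ,  1. 
[... 307 characters left out ...]
00530344, -0.09666249,  0.46832497],
       [ 0.09664645,  0.00320185, -0.99531362,  1.31865413],
       [ 0.        ,  0.        ,  0.        ,  1.        ]])}
{'fx': 419.12154111380744, 'fy': 419.12154111380744, 'cx': 328.98784638122163, 'cy': 236.12413771642284, 'dist_coeffs': array([-0.0072991,  0.       ,  0.       ,  0.       ,  0.       ]), 'mount': array([[ 8.69184325e-04, -9.45968779e-01, -3.24256556e-01,
         8.25767820e-02],
       [ 9.99999614e-01,  8.63408417e-04,  1.61682417e-04,
        -3.62242889e-06],
       [ 1.27019321e-04, -3.24256572e-01,  9.45969164e-01,
        -1.20498563e-01],
       [ 0.00000000e+00,  0.00000000e+00,  0.00000000e+00,
         1.00000000e+00]])}
```

View pics/scene0.png

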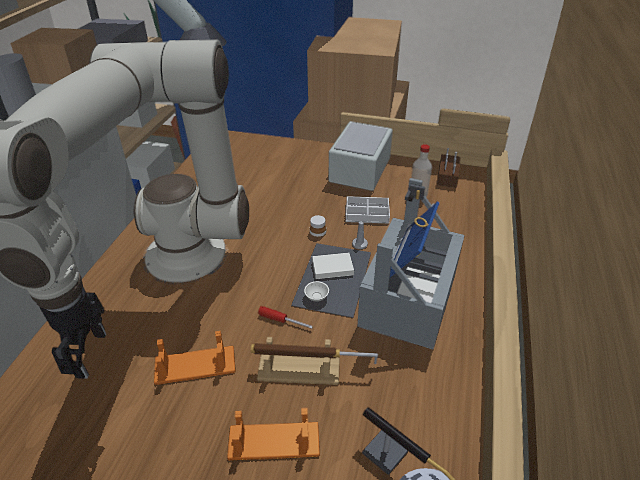

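View pics/top0.png

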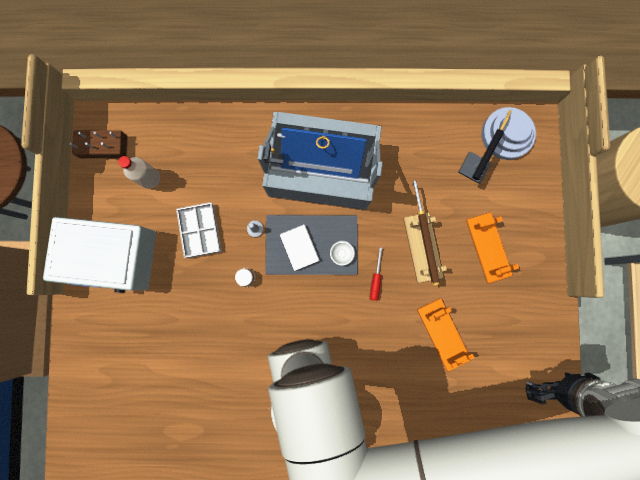

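The pole candidates are the dark handle on the light-wood stand (top 425,230; scene 295,351) and the soldering iron (top 490,145). The stand look-alikes are the orange ones at top (490,247) and (444,335). By its description I choose the light-wood stand with the brown handle.

```bash
cat >> h.py <<'E'
def load(tag):
    z=np.load(f'pics/{tag}.npz'); return z['im'],z['d'],z
from scipy.spatial.transform import Rotation as Rn
def cam(tag):
    z=np.load(f'pics/{tag}.npz'); n=str(z['name']); p=eyes.camera_params(n)
    K=np.array([[p['fx'],0,p['cx']],[0,p['fy'],p['cy']],[0,0,1.]])
    if n=='wrist':
        T=np.eye(4); T[:3,:3]=Rn.from_euler('xyz',z['rot'],degrees=True).as_matrix(); T[:3,3]=z['ee']; C=T@p['mount']
    else: C=np.linalg.inv(p['extrinsics'])
    return K,p['dist_coeffs'],C
def ray(tag,uv):
    K,dc,C=cam(tag); u=cv2.undistortPoints(np.array(uv,float).reshape(-1,1,2),K,dc).reshape(-1,2)
    r=np.c_[u,np.ones(len(u))]@C[:3,:3].T
    return C[:3,3],r   # z-depth scaled
def pts(tag,uv):
    o,r=ray(tag,uv); d=np.load(f'pics/{tag}.npz')['d']; uv=np.array(uv).reshape(-1,2)
    return o+r*d[uv[:,1].astype(int),uv[:,0].astype(int)][:,None]
def plane(tag,uv,z):
    o,r=ray(tag,uv); return o+r*((z-o[2])/r[:,2])[:,None]
def two(t1,uv1,t2,uv2):
    o1,r1=ray(t1,uv1);o2,r2=ray(t2,uv2);r1=r1[0];r2=r2[0]
    s=np.linalg.lstsq(np.c_[r1,-r2],o2-o1,rcond=None)[0]
    a=o1+s[0]*r1;b=o2+s[1]*r2; return (a+b)/2,np.linalg.norm(a-b)
def proj(tag,P):
    K,dc,C=cam(tag);E=np.linalg.inv(C); return cv2.projectPoints(np.array(P,float).reshape(-1,1,3),cv2.Rodrigues(E[:3,:3])[0],E[:3,3],K,dc)[0].reshape(-1,2)
E
python3 - <<'E'
from h import *
for t,(x,y,w,h) in {'top0':(240,100,220,200),'scene0':(240,170,240,220)}.items():
    im=load(t)[0][y:y+h,x:x+w,::-1]; k=min(800//w,600//h); cv2.imwrite(f'pics/c_{t}.png',cv2.resize(im,None,fx=k,fy=k,interpolation=cv2.INTER_CUBIC))
E
```

```text
(no output)
```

View pics/c_top0.png

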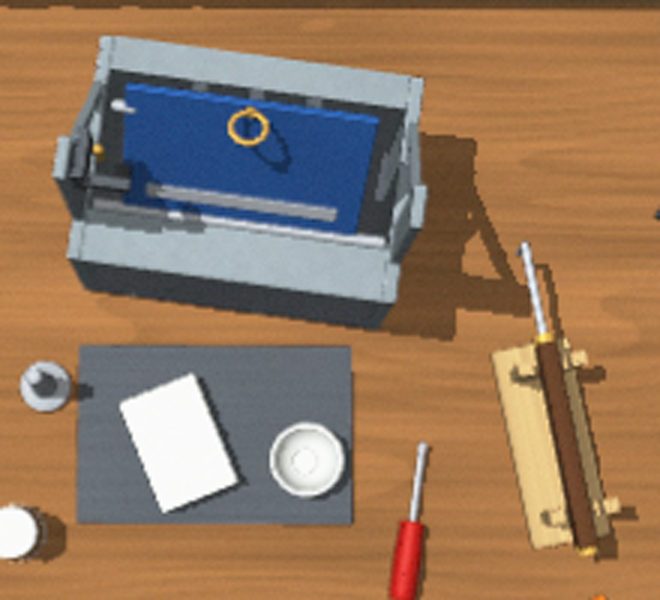

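View pics/c_scene0.png

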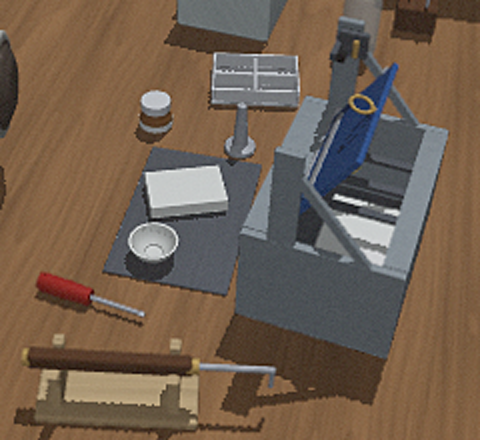

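```bash
python3 - <<'E'
from h import *
def handle(t,box):
    im,d,_=load(t); hsv=cv2.cvtColor(im,cv2.COLOR_RGB2HSV); x,y,w,h=box
    m=((hsv[...,2]<125)&(hsv[...,1]>120)&((hsv[...,0]<16)|(hsv[...,0]>170))).astype(np.uint8); M=np.zeros_like(m); M[y:y+h,x:x+w]=m[y:y+h,x:x+w]
    n,l,s,c=cv2.connectedComponentsWithStats(M); i=1+s[1:,4].argmax(); print(t,s[i],c[i]); return l==i
mt=handle('top0',(405,190,45,100)); ms=handle('scene0',(245,335,100,30))
for t,m in(('top0',mt),('scene0',ms)):
    v,u=np.nonzero(m); P=pts(t,np.c_[u,v]); print('z pct',np.percentile(P[:,2],[5,25,50,75,95]))
    im=load(t)[0].copy(); im[m]=[0,255,0]; cv2.imwrite(f'pics/m_{t}.png',im[:,:,::-1])
    Q=P[(P[:,2]>.05)&(P[:,2]<.1)]; c=Q.mean(0); e=np.linalg.svd(Q-c,full_matrices=False)[2][0]; e*=np.sign(e[0])
    s=(Q-c)@e; print('c',c,'dir',e,'yaw',np.degrees(np.arctan2(e[1],e[0])),'s',s.min(),s.max(), 'mid',c+e*(s.min()+s.max())/2)
# ring yellow
for t,(x,y,w,h) in {'top0':(310,130,30,25),'scene0':(405,210,30,25)}.items():
    im,d,_=load(t); hsv=cv2.cvtColor(im,cv2.COLOR_RGB2HSV)
    m=np.zeros((480,640),bool); m[y:y+h,x:x+w]=((hsv[...,0]>12)&(hsv[...,0]<35)&(hsv[...,1]>90)&(hsv[...,2]>90))[y:y+h,x:x+w]
    v,u=np.nonzero(m); el=cv2.fitEllipse(np.c_[u,v].astype(np.float32)); print(t,len(u),el,(u.min()+u.max())/2,(v.min()+v.max())/2); 
    P=pts(t,np.c_[u,v]);print(np.median(P,0))
E
```

```text
top0 [419 214  31  73 568] [430.34330986 252.11267606]
scene0 [253 338  84  20 623] [291.53451043 349.70786517]
z pct [0.00047917 0.07834481 0.08141745 0.08347761 0.08671199]
c [ 0.43953652 -0.30575776  0.08160831] dir [0.98360758 0.18027761 0.00401422] yaw 10.386014798483263 s -0.08991753816546802 0.09442097804928548 mid [ 0.44175133 -0.30535183  0.08161735]
z pct [0.06371673 0.07534156 0.0811348  0.08286973 0.08479068]
c [ 0.43530388 -0.31191598  0.07888607] dir [0.98260031 0.18560427 0.00690606] yaw 10.696622779197444 s -0.08896896929336498 0.09851475528683866 mid [ 0.43999373 -0.31103011  0.07891904]
top0 63 ((322.3634033203125, 142.08201599121094), (10.646951675415039, 12.176968574523926), 90.86714935302734) 322.5 142.0
[ 0.67450897 -0.01734252  0.27067407]
scene0 110 ((425.4432373046875, 218.27188110351562), (16.128740310668945, 20.27202796936035), 88.6233901977539) 424.0 218.0
[0.6702788  0.09733453 0.19941405]
```

```bash
python3 - <<'E'
from h import *
print('ring',two('top0',(322.4,142.1),'scene0',(421,221.5)))
# hook corner: top (240+524/3, 100+245/3); scene (240+272/2,170+370/2)
print('hook',two('top0',(240+523/3,100+246/3),'scene0',(240+271/2,170+371/2)))
print('handle rear',two('top0',(240+586/3,100+548/3),'scene0',(240+26/2,170+356/2)))
print('handle front ferrule',two('top0',(240+544/3,100+341/3),'scene0',(240+195/2,170+365/2)))
# booth front top edge on z=.15: left/right corners of booth top at front
for uv in [(70,262),(388,298),(102,38),(422,78)]:
    p=(240+uv[0]/3,100+uv[1]/3); print(uv,pts('top0',[p])[0],plane('top0',[p],.15)[0])
g=np.array([.4407,-.3075,.071])+.02*np.array([.983,.183,0]); print('grip?',g)
for nm,uv in {'bowl':(342,254),'jar':(244,277),'mand':(255,228),'driver':(377,265)}.items(): print(nm,pts('top0',[uv])[0])
E
```

```text
ring (array([ 0.67142276, -0.01838938,  0.26967006]), np.float64(0.0013302964658554232))
hook (array([ 0.62143819, -0.27338099,  0.06914852]), np.float64(0.002841413694959504))
handle rear (array([ 0.34683657, -0.32513246,  0.0732001 ]), np.float64(0.003138012836855327))
handle front ferrule (array([ 0.53496065, -0.28974795,  0.07322029]), np.float64(0.0006582255481369252))
(70, 262) [0.59231423 0.1331616  0.13391603] [0.58898114 0.13134245 0.15      ]
(388, 298) [ 0.559106   -0.14020359  0.15040375] [ 0.55917971 -0.14024872  0.15      ]
(102, 38) [0.78675191 0.10680477 0.15125503] [0.78721799 0.10692134 0.15      ]
(422, 78) [ 0.75293937 -0.17112831  0.14933009] [ 0.75270973 -0.17103636  0.15      ]
grip? [ 0.46036 -0.30384  0.071  ]
bowl [ 0.42837432 -0.07811618  0.00599535]
jar [0.36110571 0.19123094 0.05149318]
mand [0.49505437 0.16288783 0.05668186]
driver [ 0.39757228 -0.17637074  0.01065729]
```

Emit:
drive_tool(plan=[[1,[0.034,0.023,0],0],[1,[0.034,0.023,0],0],[1,[0.034,0.023,0],0],[1,[0.034,0.023,0],0],[1,[0.034,0.023,0],0],[1,[0.034,0.023,0],0],[1,[0.034,0.023,0],0],[1,[0.034,0.023,0],0],[1,[0.034,0.023,-1],0],[1,[0.034,0.023,0],0]], grip_force=60)

```text
out of range: a shift must lie within [-0.0625, 0.0625]
```

Emit:
drive_tool(plan=[[1,[0.034,0.023,0],0],[1,[0.034,0.023,0],0],[1,[0.034,0.023,0],0],[1,[0.034,0.023,0],0],[1,[0.034,0.023,0],0],[1,[0.034,0.023,0],0],[1,[0.034,0.023,0],0],[1,[0.034,0.023,0],-1],[1,[0.034,0.023,0],-1],[1,[0.032,0.025,0],0]], grip_force=60)

```text
time: 1.35
ee_pos: [0.4605, -0.3035, 0.2528]
tcp_rot: [-180.0, 0.0, 10.8]
wrist_force: [0.6, -0.7, 0.2]
opening: 0.0855
```

```bash
python3 - <<'E'
from h import *
o=grab('wrist','w1')[2]; print(o['time'],o['ee_pos'],o['tcp_rot'],o['wrist_force'])
print(proj('w1',[[.459,-.304,.071],[.346,-.325,.071],[.533,-.290,.071]]))
E
```

```text
1.35 [ 0.46049671 -0.30346479  0.25283911] [-1.79975531e+02  3.09559102e-02  1.07536749e+01] [ 0.57777529 -0.65001799  0.16618474]
[[329.33422625 211.33436775]
 [328.63647632 343.87513492]
 [329.53546911 105.95228864]]
```

View pics/w1.png

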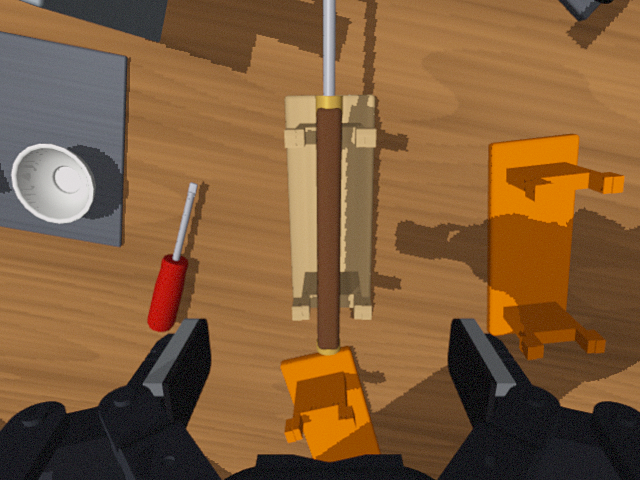

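The wrist view shows the brown handle from (329,97) to (328,353) on the light stand, with the fork cheeks at rows ~136 and ~312. The orange look-alikes are beside and below it.

```bash
python3 - <<'E'
from h import *
a,b,c,dd=plane('w1',[(329,97),(328,353),(328.5,225),(329.5,20)],.071); print(a,b,c); L=np.linalg.norm(a-b); e=(a-b)/L; print('len',L,'yaw',np.degrees(np.arctan2(e[1],e[0])),'grip',b+.115*e,a-.075*e)
print(np.degrees(np.arctan2(*(dd-b)[1::-1])))
print(pts('w1',[(328,225),(328,160),(328,300),(295,137),(365,137),(300,312),(361,312)]).round(4))
for u in ((295,137),(365,137),(300,312),(361,312)): print((Rn.from_euler('z',-10.6,degrees=True).apply(plane('w1',[u],.079)[0]-(b+.115*e))).round(4))
E
```

```text
[ 0.53869439 -0.28853744  0.071     ] [ 0.33711771 -0.32614563  0.071     ] [ 0.44836977 -0.3053896   0.071     ]
len 0.20505494958185572 yaw 10.56818041354475 grip [ 0.45016701 -0.30505401  0.071     ] [ 0.46496659 -0.30229285  0.071     ]
10.53893741875433
[[ 0.4515 -0.3044  0.0815]
 [ 0.498  -0.2956  0.082 ]
 [ 0.3921 -0.3157  0.0824]
 [ 0.5088 -0.2705  0.0793]
 [ 0.5178 -0.3177  0.0795]
 [ 0.3765 -0.2962  0.0804]
 [ 0.3854 -0.3435  0.0803]]
[0.0639 0.0232 0.008 ]
[ 0.0641 -0.0249  0.008 ]
[-0.0716  0.0223  0.008 ]
[-0.0714 -0.026   0.008 ]
```

Emit:
drive_tool(plan=[[0.6,[-0.002,0,-0.045],-0.2],[0.6,[0,0,-0.045],0],[0.6,[0,0,-0.045],0],[0.6,[0,0,-0.03],0],[0.6,[0,0,-0.013],0],[0.6,[0,0,0],0]])

```text
time: 2.15
ee_pos: [0.4573, -0.3043, 0.075]
tcp_rot: [-180.0, 0.0, 10.6]
wrist_force: [0.7, -0.5, -0.4]
opening: 0.0517
```

```bash
python3 - <<'E'
from h import *
o=grab('wrist','w2')[2]; print(o['time'],o['ee_pos'],o['tcp_rot'],o['wrist_force'],o['opening'])
E
```

```text
2.15 [ 0.45725695 -0.30426462  0.07497839] [-1.79955029e+02  4.58024122e-02  1.05643819e+01] [ 0.73126977 -0.53031512 -0.35636573] 0.05170921103693885
```

View pics/w2.png

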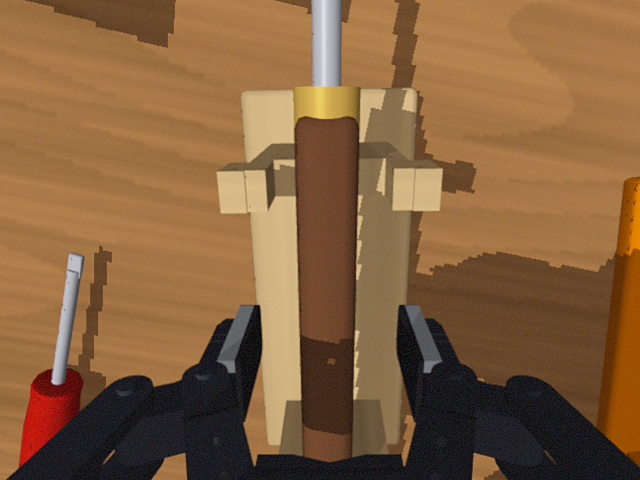

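The handle (columns 298–358) lies centred between the open pads, so I can close.

```bash
python3 - <<'E'
from h import *
print(two('w1',(329,96.5),'w2',(327.5,87)), two('w1',(365,146),'w2',(417,212)))
E
```

```text
(array([ 0.53939092, -0.28856123,  0.10783283]), np.float64(0.00026407607118310837)) (array([ 0.51246889, -0.31843615,  0.0849733 ]), np.float64(0.00012498818775324769))
```

Emit:
drive_tool(plan=[[0,[0.001,0,0],0],[0,[0,0,0],0],[0,[0,0,0],0],[0,[0,0,0],0],[0,[0,0,0],0]], grip_force=70)

```text
time: 2.82
ee_pos: [0.4592, -0.3047, 0.0767]
tcp_rot: [179.9, -0.1, 10.6]
wrist_force: [1.1, 0.4, 4.8]
opening: 0.0166
```

Emit:
drive_tool(plan=[[0,[0,0,0.015],0],[0,[0,0,0.03],0],[0,[0,0,0.04],0],[0,[0,0,0.05],0],[0,[0,0,0.05],0],[0,[0,0,0.05],0],[0,[0,0,0.025],0],[0,[0,0,0],0]])

```text
time: 3.82
ee_pos: [0.4588, -0.3046, 0.3376]
tcp_rot: [179.9, -0.1, 10.6]
wrist_force: [0.5, -0.3, -1.8]
opening: 0.0174
```

```bash
python3 - <<'E'
from h import *
for n in('scene','top','wrist'): o=grab(n,n+'2')[2]
print(o['time'],o['ee_pos'],o['tcp_rot'],o['wrist_force'],o['torque'],o['opening'])
for t,(x,y,w,h) in {'top2':(300,100,200,150),'scene2':(240,140,240,180)}.items():
    im=load(t)[0][y:y+h,x:x+w,::-1]; k=min(800//w,600//h); cv2.imwrite(f'pics/c_{t}.png',cv2.resize(im,None,fx=k,fy=k,interpolation=cv2.INTER_CUBIC))
E
```

```text
3.925 [ 0.45847596 -0.30439701  0.33445171] [-1.79966063e+02  3.73369880e-02  1.05637138e+01] [ 0.67729423  0.63334716 -2.04342704] [-0.02290064  0.01058609  0.02064403] 0.01679211754661657
```

View pics/c_top2.png

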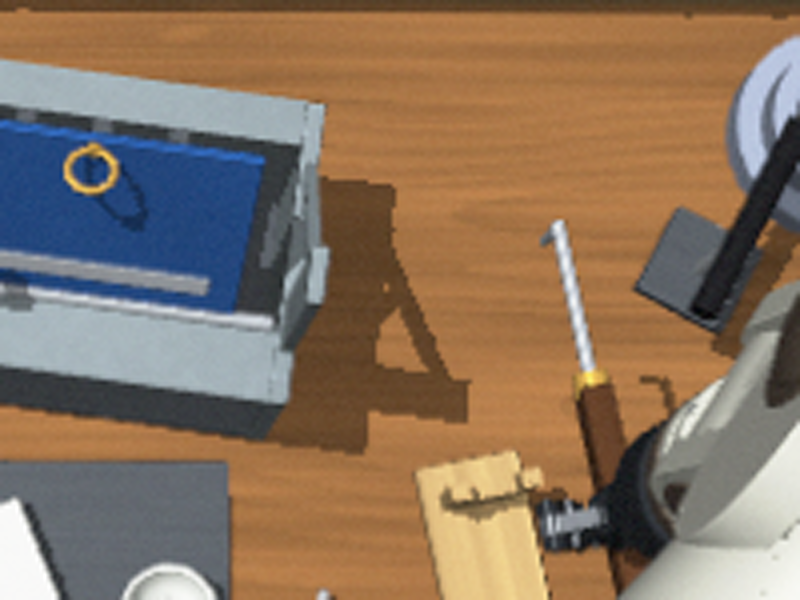

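View pics/c_scene2.png

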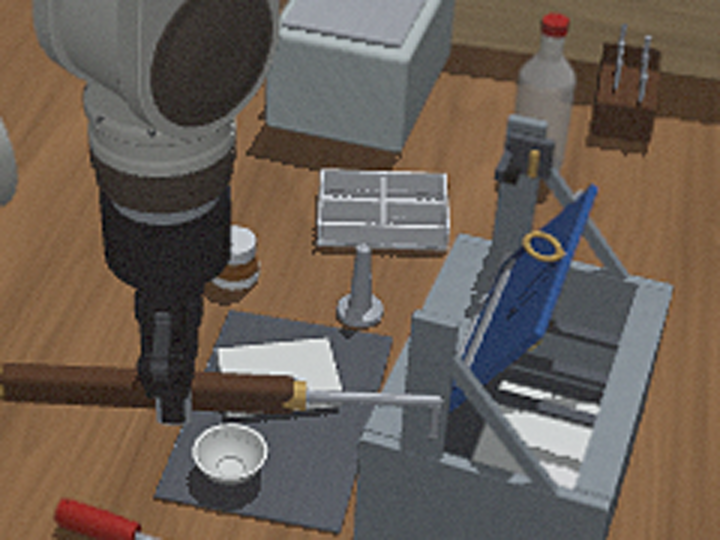

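View pics/wrist2.png

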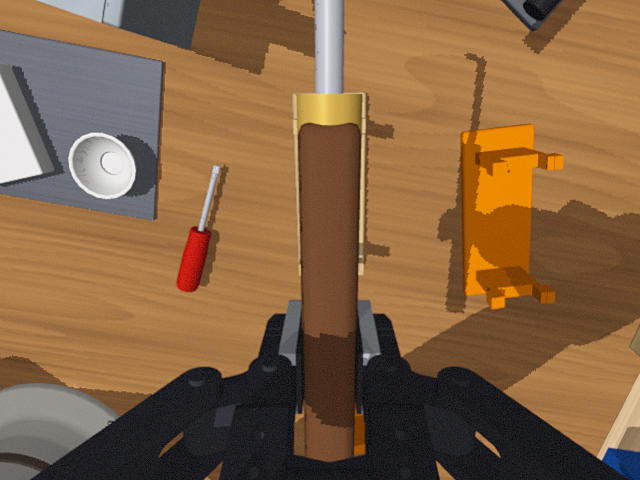

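```bash
python3 - <<'E'
from h import *
print('corner',two('top2',(440,156.5),'scene2',(386,274)))
print('tip',two('top2',(436.3,160),'scene2',(385.3,285.7)))
print('ring',two('top2',(322.7,142.2),'scene2',(421.3,222)))
print('ferr',two('top2',(300+592/4.,100+384/4),'scene2',(240+299/3,140+395/3)))
d=np.array([np.cos(np.radians(10.6)),np.sin(np.radians(10.6))]); print('expected pin',np.array([.4585,-.3044])+.165*d)
# ring by mask
for t,(x,y,w,h) in {'top2':(312,132,22,20),'scene2':(410,212,22,20)}.items():
    im,_,_=load(t); hsv=cv2.cvtColor(im,cv2.COLOR_RGB2HSV)
    m=((hsv[...,0]>12)&(hsv[...,0]<35)&(hsv[...,1]>110)&(hsv[...,2]>90))[y:y+h,x:x+w]
    v,u=np.nonzero(m); print(t,len(u),x+(u.min()+u.max())/2,y+(v.min()+v.max())/2)
E
```

```text
corner (array([ 0.6222401 , -0.27580258,  0.33224745]), np.float64(8.741378600635463e-05))
tip (array([ 0.62321998, -0.27562633,  0.3001332 ]), np.float64(0.0006450027656068915))
ring (array([ 0.67192112, -0.01901319,  0.26863067]), np.float64(0.0005133736691823299))
ferr (array([ 0.53483594, -0.29126724,  0.33207403]), np.float64(0.0009644668165487282))
expected pin [ 0.62068433 -0.27404803]
top2 57 322.0 142.0
scene2 66 423.0 219.0
```

Emit:
drive_tool(plan=[[0,[0,0,0.03],0],[0,[0,0.02,0],-1],[0,[0.006,0.04,0],-2.3],[0,[0.006,0.04,0],-2.5],[0,[0.006,0.04,0],-2.5],[0,[0.006,0.04,0],-2.5],[0,[0.006,0.04,0],-2.5],[0,[0.006,0.04,0],-2],[0,[0.005,0.03,0],-1.5],[0,[0.003,0.017,0],-0.5]])

```text
time: 5.22
ee_pos: [0.4999, -0.03, 0.3643]
tcp_rot: [-178.6, 0.1, -4.1]
wrist_force: [-0.8, -1.0, -2.0]
opening: 0.0166
```

Emit:
drive_tool(plan=[[0,[0,0,0],0],[0,[0,0,0],0]])

```text
time: 5.48
ee_pos: [0.4999, -0.031, 0.3651]
tcp_rot: [-178.6, 0.0, -4.2]
wrist_force: [-0.4, -0.4, -2.0]
opening: 0.0168
```

```bash
python3 - <<'E'
from h import *
for n in('scene','top'): o=grab(n,n+'3')[2]
print(o['time'],o['ee_pos'],o['tcp_rot'],o['wrist_force'],o['torque'],o['opening'])
y=np.radians(o['tcp_rot'][2]);print('pin exp',o['ee_pos'][:2]+.165*np.array([np.cos(y),np.sin(y)]))
for t,(x,y,w,h) in {'top3':(255,100,133,100),'scene3':(340,150,160,120)}.items():
    im=load(t)[0][y:y+h,x:x+w,::-1]; k=min(800//w,600//h); cv2.imwrite(f'pics/c_{t}.png',cv2.resize(im,None,fx=k,fy=k,interpolation=cv2.INTER_CUBIC)); print(k)
E
```

```text
5.525 [ 0.49989814 -0.03093621  0.36521467] [-1.78620598e+02  2.22359756e-02 -4.20863199e+00] [-0.26375884 -0.42349062 -1.52743288] [-0.01625069  0.04593557  0.00584167] 0.016650316191680965
pin exp [ 0.66445321 -0.0430453 ]
6
5
```

View pics/c_top3.png

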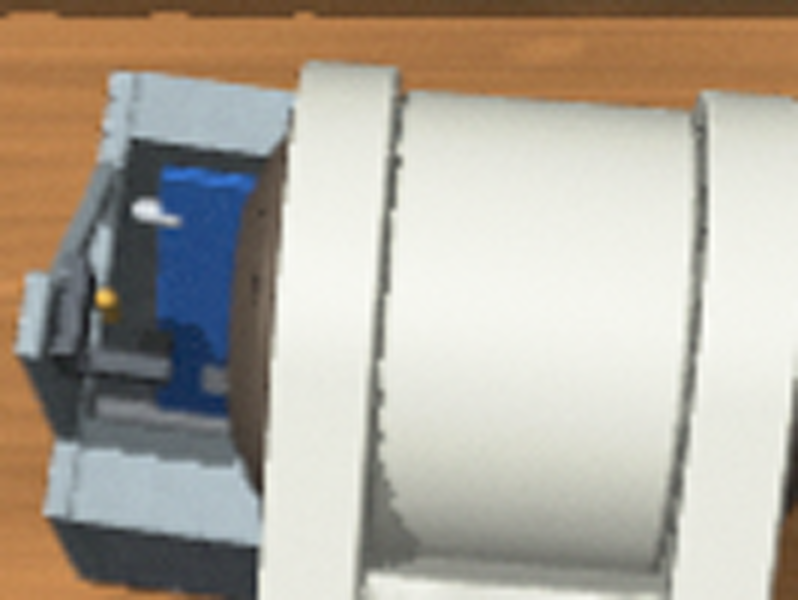

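View pics/c_scene3.png

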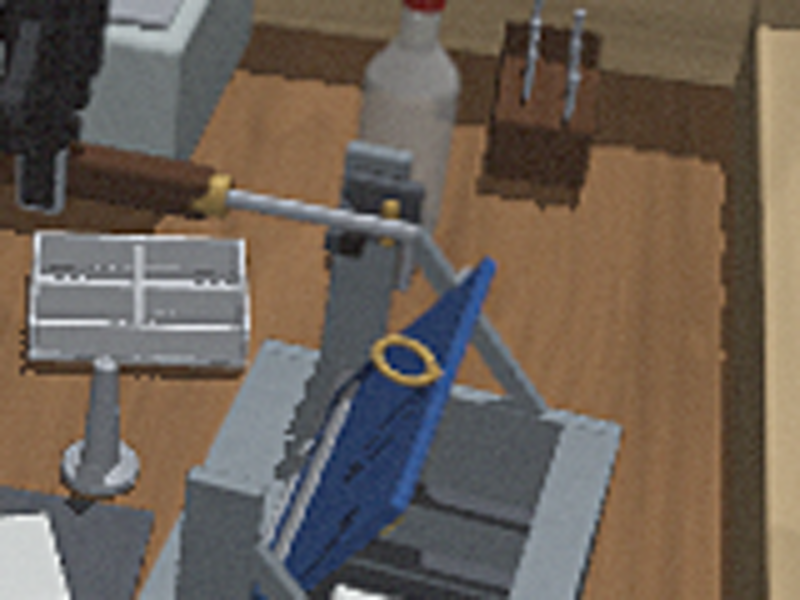

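```bash
python3 - <<'E'
from h import *
o=monitor.get_obs();print(o['q'].round(1))
print('tip',plane('scene3',[(420.6,207.3)],.3275),'corner',plane('scene3',[(340+412/5,150+229/5)],.3605))
print('ring',plane('scene3',[(340+406/5,150+360/5)],.2687))
E
```

```text
[ -4.3   2.4  20.2 107.8   1.4 179.9]
tip [[ 0.66496711 -0.04178313  0.3275    ]] corner [[ 0.66502049 -0.04335196  0.3605    ]]
ring [[ 0.67145127 -0.01931098  0.2687    ]]
```

Joint 6 has reached its 180° limit, so I'll point the pole slightly to the left of radial (yaw about +1) instead.

Emit:
drive_tool(plan=[[0,[0.002,0.003,0],2.6],[0,[0.003,0.006,0],2.6],[0,[0,0,0],0],[0,[0,0,0],0]])

```text
time: 6.08
ee_pos: [0.505, -0.0212, 0.3653]
tcp_rot: [-178.6, 0.0, 1.0]
wrist_force: [-0.5, 0.1, -1.7]
opening: 0.0171
```

```bash
cat >> h.py <<'E'
def look(tag,box=(340,150,160,120)):
    o=grab('scene',tag)[2]; x,y,w,h=box; k=min(800//w,600//h)
    cv2.imwrite(f'pics/c_{tag}.png',cv2.resize(load(tag)[0][y:y+h,x:x+w,::-1],None,fx=k,fy=k,interpolation=cv2.INTER_CUBIC))
    print(o['time'],o['ee_pos'].round(4),o['tcp_rot'].round(2),o['wrist_force'].round(2),o['torque'].round(3),o['opening'].round(4),o['q'].round(1))
    a=np.radians(o['tcp_rot'][2]);print('pin exp',(o['ee_pos'][:2]+.165*np.array([np.cos(a),np.sin(a)])).round(4))
E
python3 -c "
from h import *
look('s4')"
```

```text
Traceback (most recent call last):
  File "h.py", line 33, in look
    print(o['time'],o['ee_pos'].round(4),o['tcp_rot'].round(2),o['wrist_force'].round(2),o['torque'].round(3),o['opening'].round(4),o['q'].round(1))
                                                                                                              ^^^^^^^^^^^^^^^^^^
AttributeError: 'float' object has no attribute 'round'
```

View pics/c_s4.png

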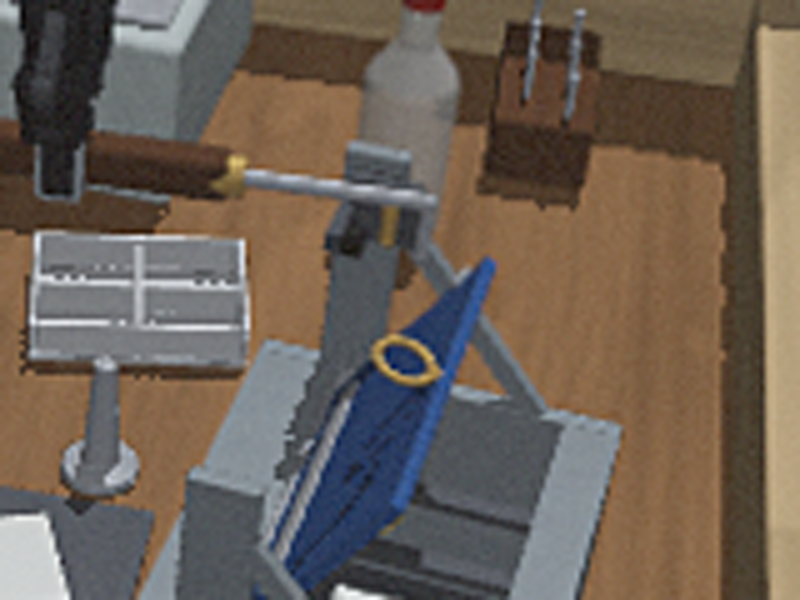

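Emit:
drive_tool(plan=[[0,[0,0,-0.02],0],[0,[0,0,-0.015],0],[0,[0,0,-0.005],0],[0,[0,0,0],0]])

```text
time: 6.62
ee_pos: [0.5049, -0.0212, 0.3254]
tcp_rot: [-178.6, 0.0, 1.1]
wrist_force: [0.7, 0.6, -1.2]
opening: 0.0167
```

```bash
sed -i "s/o\['opening'\].round(4)/round(o['opening'],4)/" h.py
python3 -c "
from h import *
look('s5',(380,170,80,60))"
```

```text
6.625 [ 0.5049 -0.0212  0.3254] [-1.7861e+02  2.0000e-02  1.0600e+00] [ 0.74  0.57 -1.21] [0.021 0.066 0.015] 0.0167 [ -3.1   1.2  14.3 103.2   1.4 175.8]
pin exp [ 0.6698 -0.0182]
```

View pics/c_s5.png

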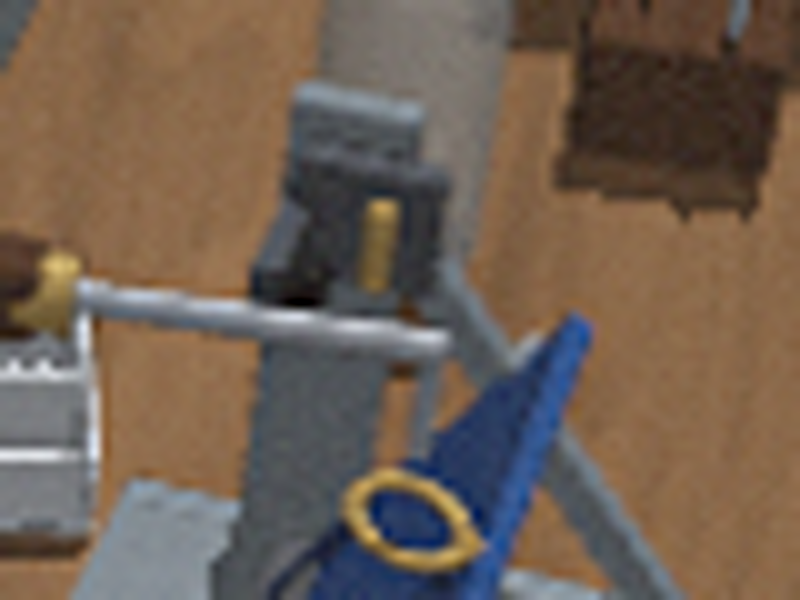

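```bash
python3 -c "
from h import *
print((proj('s5',[[.6698,-.0182,z] for z in(.3204,.2874,.2687)])-[380,170])*10)
print(plane('s5',[(380+41.2,170+52)],.2687))"
```

```text
[[433.45581286 340.65605374]
 [415.45291117 453.76143317]
 [405.49524007 516.04573204]]
[[ 0.67145127 -0.01931098  0.2687    ]]
```

Emit:
drive_tool(plan=[[0,[0.001,0,-0.006],0],[0,[0,0,-0.006],0],[0,[0,0,-0.006],0]])

```text
time: 7.05
ee_pos: [0.506, -0.0212, 0.3068]
tcp_rot: [-178.6, 0.0, 1.1]
wrist_force: [0.2, -0.7, -2.3]
opening: 0.0168
```

Emit:
drive_tool(plan=[[0,[0,0,-0.006],0],[0,[0,0,-0.006],0],[0,[0,0,-0.003],0],[0,[0,0,0],0]])

```text
time: 7.55
ee_pos: [0.5059, -0.0212, 0.2921]
tcp_rot: [-178.6, 0.0, 1.1]
wrist_force: [0.6, 0.2, -0.9]
opening: 0.0166
```

```bash
python3 -c "
from h import *
look('s6',(380,170,80,60))"
```

```text
7.55 [ 0.5059 -0.0212  0.2921] [-1.7861e+02  3.0000e-02  1.0800e+00] [ 0.59  0.16 -0.92] [-0.062 -0.025 -0.013] 0.0166 [-3.100e+00  1.000e-01  9.400e+00  9.940e+01  1.400e+00  1.758e+02]
pin exp [ 0.6709 -0.0181]
```

View pics/c_s6.png

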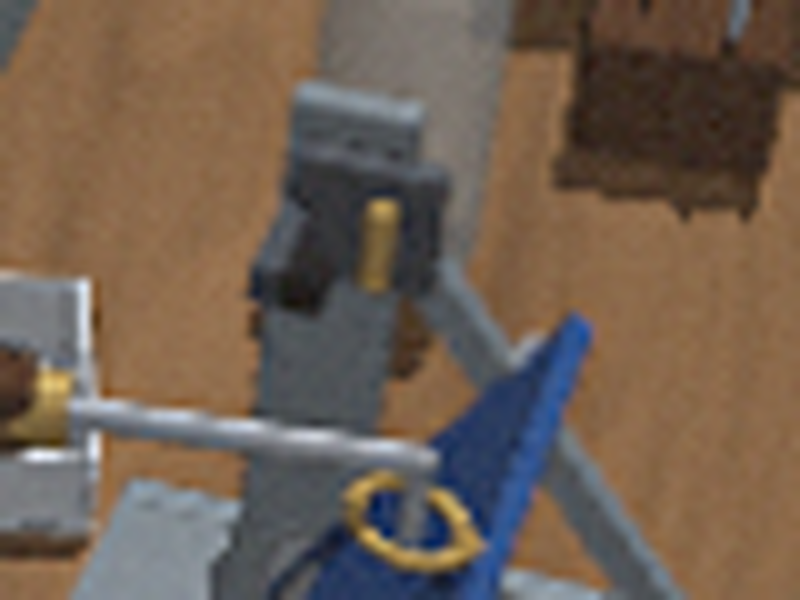

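The pin is through the ring (scene ~412,52x of the crop) with no contact force. I start the gentle pull along the booth's −x.

Emit:
drive_tool(plan=[[0,[-0.004,0.0005,0],0],[0,[-0.004,0.0005,0],0],[0,[-0.004,0.0005,0],0],[0,[-0.004,0.0005,0],0],[0,[0,0,0],0]])

```text
time: 8.22
ee_pos: [0.4897, -0.0191, 0.2925]
tcp_rot: [-178.6, -0.0, 1.1]
wrist_force: [-0.1, 0.3, -1.6]
opening: 0.0168
```

Emit:
drive_tool(plan=[[0,[-0.004,0.0005,0],0],[0,[-0.004,0.0005,0],0],[0,[-0.004,0.0005,0],0],[0,[-0.004,0.0005,0],0],[0,[0,0,0],0]])

```text
time: 8.85
ee_pos: [0.4736, -0.0171, 0.2924]
tcp_rot: [-178.6, 0.0, 1.1]
wrist_force: [-0.3, 0.5, -2.3]
opening: 0.0169
```

```bash
python3 -c "
from h import *
look('s7',(340,160,120,90))"
```

```text
8.85 [ 0.4736 -0.0171  0.2924] [-1.7861e+02  2.0000e-02  1.0800e+00] [-0.3   0.5  -2.27] [-0.003  0.039 -0.014] 0.0169 [ -2.8  -4.3   5.2  99.5   1.4 176.1]
pin exp [ 0.6386 -0.014 ]
```

View pics/c_s7.png

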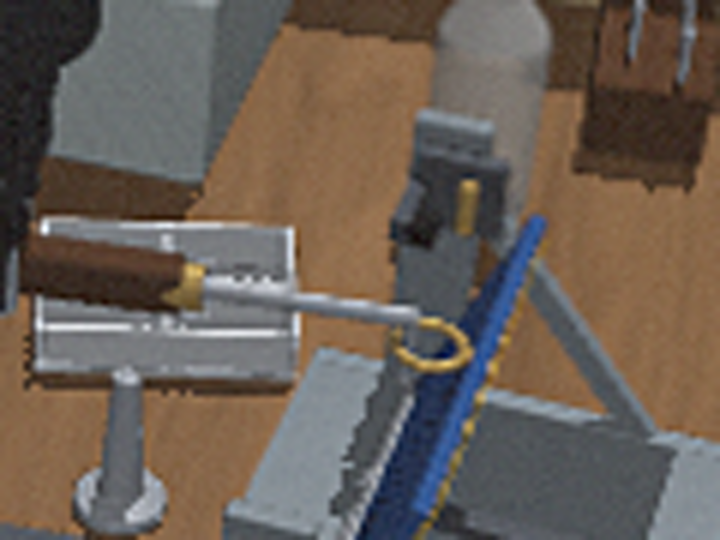

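Emit:
drive_tool(plan=[[0,[-0.003,0.0003,0],0],[0,[-0.003,0.0004,0],0],[0,[-0.003,0.0003,0],0],[0,[0,0,0],0]])

```text
time: 9.4
ee_pos: [0.4647, -0.0162, 0.2923]
tcp_rot: [-178.6, 0.0, 1.1]
wrist_force: [-1.0, 0.1, -2.6]
opening: 0.0169
```

Emit:
drive_tool(plan=[[0,[-0.002,0.0002,0],0],[0,[-0.002,0.0003,0],0],[0,[0,0,0],0]])

```text
time: 9.78
ee_pos: [0.4608, -0.0157, 0.2923]
tcp_rot: [-178.6, 0.0, 1.1]
wrist_force: [0.3, -0.3, -1.4]
opening: 0.017
```

Emit:
drive_tool(plan=[[0,[-0.002,0.0002,0],0],[0,[-0.002,0.0003,0],0],[0,[0,0,0],0]])

```text
time: 10.15
ee_pos: [0.4568, -0.0151, 0.2923]
tcp_rot: [-178.6, 0.0, 1.1]
wrist_force: [0.7, 0.4, -2.6]
opening: 0.0168
```

```bash
python3 -c "
from h import *
look('s8',(340,160,120,90))"
```

```text
10.15 [ 0.4568 -0.0151  0.2923] [-1.7861e+02  2.0000e-02  1.0700e+00] [ 0.65  0.37 -2.6 ] [-0.    -0.033  0.044] 0.0168 [ -2.7  -6.5   3.1  99.7   1.4 176.2]
pin exp [ 0.6218 -0.012 ]
```

View pics/c_s8.png

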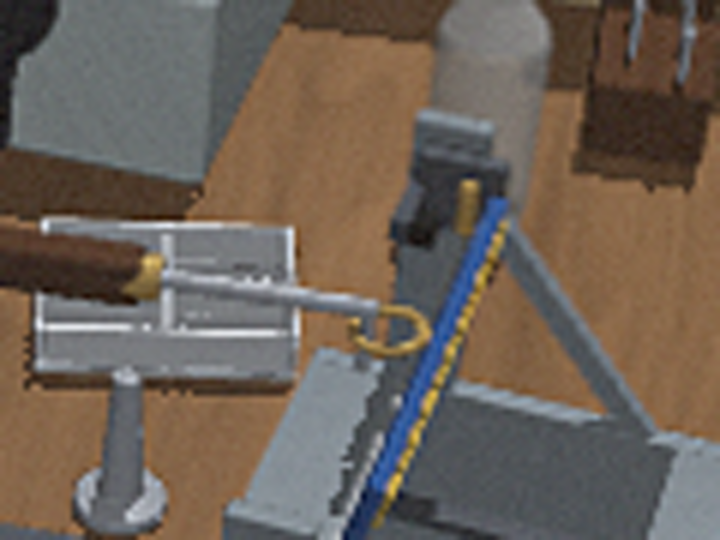

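Emit:
drive_tool(plan=[[0,[-0.002,0.0002,0],0],[0,[-0.001,0.0001,0],0],[0,[0,0,0],0]])

```text
time: 10.58
ee_pos: [0.4539, -0.0149, 0.2923]
tcp_rot: [-178.6, 0.0, 1.1]
wrist_force: [0.7, 0.4, -1.8]
opening: 0.0168
```

Emit:
drive_tool(plan=[[0,[-0.001,0.0001,0],0],[0,[-0.001,0.0001,0],0],[0,[0,0,0],0]])

```text
time: 10.95
ee_pos: [0.4519, -0.0147, 0.2923]
tcp_rot: [-178.6, 0.0, 1.1]
wrist_force: [0.8, 1.3, -2.5]
opening: 0.0167
```

Emit:
drive_tool(plan=[[0,[-0.001,0.0001,0],0],[0,[-0.001,0.0001,0],0],[0,[0,0,0],0]])

```text
time: 11.32
ee_pos: [0.45, -0.0145, 0.2923]
tcp_rot: [-178.6, 0.0, 1.1]
wrist_force: [0.8, 1.2, -2.8]
opening: 0.017
```

Emit:
drive_tool(plan=[[0,[-0.001,0.0001,0],0],[0,[-0.001,0.0001,0],0],[0,[0,0,0],0]])

```text
time: 11.7
ee_pos: [0.4485, -0.0143, 0.2923]
tcp_rot: [-178.6, -0.1, 1.1]
wrist_force: [5.6, -1.5, -3.4]
opening: 0.0171
```

Emit:
drive_tool(plan=[[0,[-0.001,0.0001,0],0],[0,[-0.001,0.0001,0],0],[0,[0,0,0],0]])

```text
time: 12.08
ee_pos: [0.4461, -0.014, 0.2922]
tcp_rot: [-178.6, 0.0, 1.1]
wrist_force: [2.7, 1.0, -2.7]
opening: 0.017
```

```bash
python3 -c "
from h import *
look('s9',(340,160,120,90))"
```

```text
12.075 [ 0.4461 -0.014   0.2922] [-1.7861e+02  1.0000e-02  1.0800e+00] [ 2.68  0.97 -2.66] [ 0.065 -0.406  0.024] 0.017 [ -2.6  -8.    1.8  99.8   1.4 176.3]
pin exp [ 0.611  -0.0109]
```

View pics/c_s9.png

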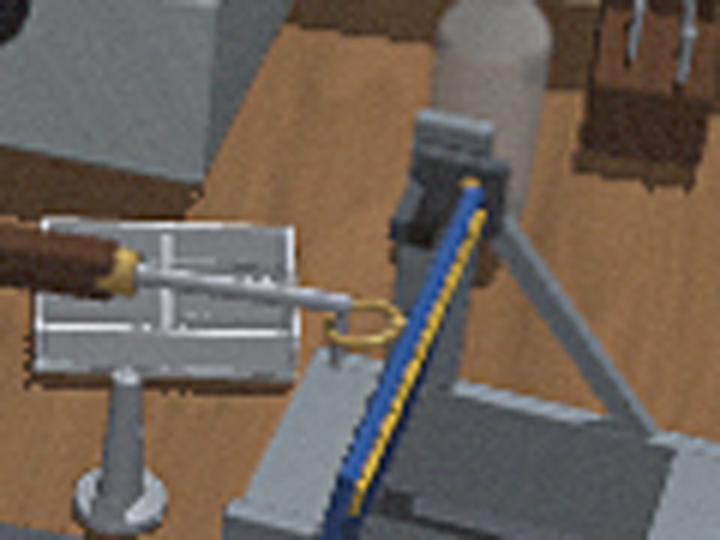

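Emit:
drive_tool(plan=[[0,[-0.0005,0.0001,0],0],[0,[-0.0005,0,0],0],[0,[0,0,0],0]])

```text
time: 12.5
ee_pos: [0.4449, -0.014, 0.2923]
tcp_rot: [-178.6, 0.0, 1.1]
wrist_force: [3.7, 0.4, -3.7]
opening: 0.0167
```

Emit:
drive_tool(plan=[[0,[-0.0005,0.0001,0],0],[0,[-0.0005,0,0],0]])

```text
time: 12.75
ee_pos: [0.4439, -0.0139, 0.2922]
tcp_rot: [-178.6, 0.0, 1.1]
wrist_force: [2.8, 1.2, -3.3]
opening: 0.0173
```

Emit:
drive_tool(plan=[[0,[-0.0005,0.0001,0],0],[0,[-0.0005,0,0],0]])

```text
time: 13.0
ee_pos: [0.4428, -0.0137, 0.2922]
tcp_rot: [-178.6, 0.0, 1.1]
wrist_force: [3.1, 0.7, -3.6]
opening: 0.0169
```

Emit:
drive_tool(plan=[[0,[-0.0005,0.0001,0],0],[0,[-0.0005,0,0],0]])

```text
time: 13.25
ee_pos: [0.4419, -0.0137, 0.2923]
tcp_rot: [-178.6, 0.0, 1.1]
wrist_force: [2.5, 0.0, -3.5]
opening: 0.0169
```

Emit:
drive_tool(plan=[[0,[-0.0005,0.0001,0],0],[0,[-0.0005,0,0],0]])

```text
time: 13.5
ee_pos: [0.4409, -0.0136, 0.2923]
tcp_rot: [-178.6, 0.0, 1.1]
wrist_force: [1.6, -0.8, -2.2]
opening: 0.0166
```

```bash
python3 -c "
from h import *
look('s10',(340,160,120,90))"
```

```text
13.5 [ 0.4409 -0.0136  0.2923] [-1.7861e+02  2.0000e-02  1.0700e+00] [ 1.57 -0.75 -2.16] [ 0.027 -0.26   0.099] 0.0166 [ -2.6  -8.6   1.2  99.9   1.4 176.3]
pin exp [ 0.6059 -0.0105]
```

View pics/c_s10.png

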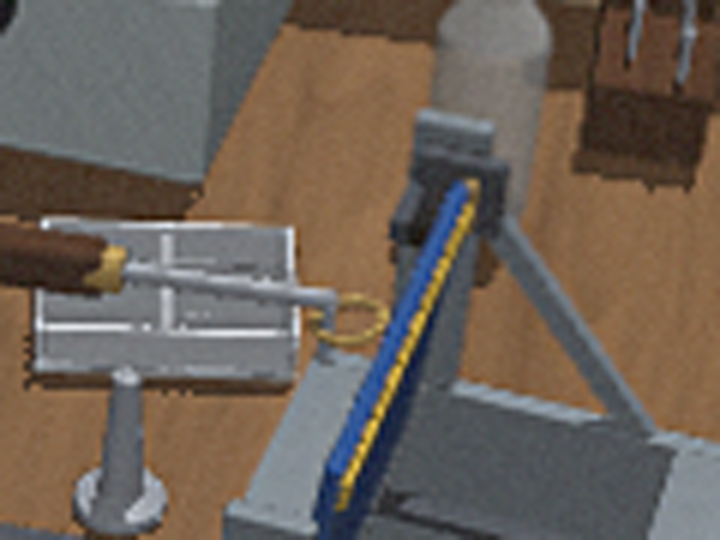

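Emit:
drive_tool(plan=[[0,[-0.0005,0.0001,0],0],[0,[-0.0005,0,0],0]])

```text
time: 13.8
ee_pos: [0.4401, -0.0135, 0.2923]
tcp_rot: [-178.6, -0.0, 1.1]
wrist_force: [2.0, -1.0, -3.8]
opening: 0.0167
```

Emit:
drive_tool(plan=[[0,[-0.0005,0.0001,0],0],[0,[-0.0005,0,0],0]])

```text
time: 14.05
ee_pos: [0.4394, -0.0134, 0.2923]
tcp_rot: [-178.6, -0.0, 1.1]
wrist_force: [7.3, -0.6, -3.6]
opening: 0.0166
```

Emit:
drive_tool(plan=[[0,[-0.0005,0.0001,0],0],[0,[-0.0005,0,0],0]])

```text
time: 14.3
ee_pos: [0.4387, -0.0133, 0.2923]
tcp_rot: [-178.6, -0.1, 1.1]
wrist_force: [8.4, 0.5, -5.1]
opening: 0.0166
```

```bash
python3 -c "
from h import *
look('s11',(340,160,120,90))"
```

```text
14.3 [ 0.4387 -0.0133  0.2923] [-1.7861e+02 -8.0000e-02  1.0700e+00] [ 8.38  0.55 -5.12] [ 0.021 -1.385 -0.018] 0.0166 [ -2.6  -9.    0.9  99.9   1.4 176.4]
pin exp [ 0.6037 -0.0102]
```

View pics/c_s11.png

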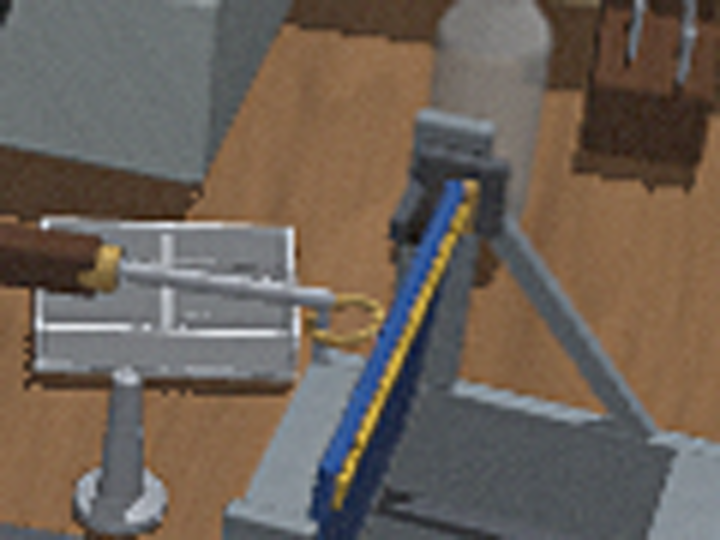

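Force climbs to 8 N, which could be either the roller or the buffer. I'll slacken a few mm and see whether the flap stays.

Emit:
drive_tool(plan=[[0,[0.002,-0.0002,0],0],[0,[0.002,-0.0002,0],0],[0,[0.002,-0.0002,0],0],[0,[0,0,0],0]])

```text
time: 14.85
ee_pos: [0.444, -0.0139, 0.2922]
tcp_rot: [-178.6, 0.0, 1.1]
wrist_force: [0.0, -0.2, -2.2]
opening: 0.017
```

```bash
python3 -c "
from h import *
look('s12',(340,160,120,90))"
```

```text
14.85 [ 0.444  -0.0139  0.2922] [-1.7861e+02  3.0000e-02  1.0700e+00] [ 0.02 -0.24 -2.2 ] [-0.046  0.057  0.012] 0.017 [ -2.6  -8.2   1.6  99.9   1.4 176.3]
pin exp [ 0.609  -0.0108]
```

View pics/c_s12.png

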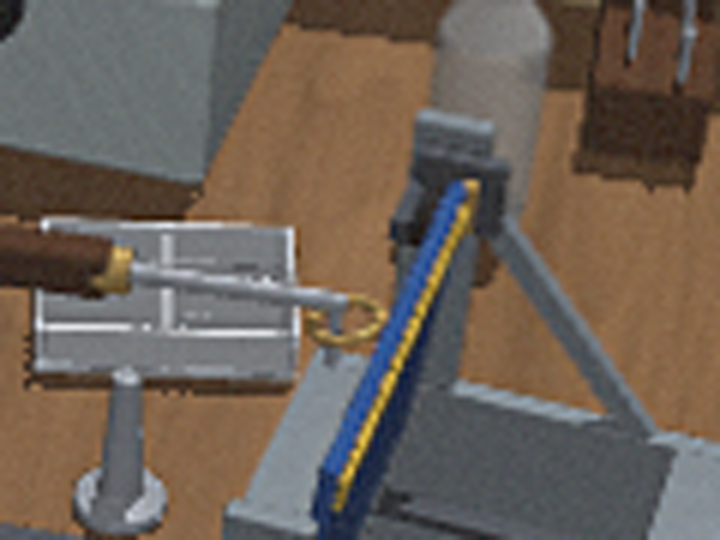

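The flap stayed: the ring still spans columns 303–385 while the pin has moved off the near wire, at 0 N. It's caught, so I centre the pin and lift out.

Emit:
drive_tool(plan=[[0,[0.002,-0.0002,0],0],[0,[0.001,-0.0001,0],0],[0,[0,0,0.006],0],[0,[0,0,0.008],0],[0,[0,0,0.008],0],[0,[0,0,0],0]])

```text
time: 15.65
ee_pos: [0.4472, -0.0142, 0.3152]
tcp_rot: [-178.6, -0.1, 1.1]
wrist_force: [0.8, 0.2, -2.3]
opening: 0.017
```

```bash
python3 -c "
from h import *
look('s13',(340,160,120,90))"
```

```text
15.65 [ 0.4472 -0.0142  0.3152] [-1.7861e+02 -6.0000e-02  1.0700e+00] [ 0.82  0.16 -2.3 ] [-0.027  0.026 -0.016] 0.017 [ -2.6  -7.1   5.2 102.3   1.4 176.3]
pin exp [ 0.6122 -0.0111]
```

View pics/c_s13.png

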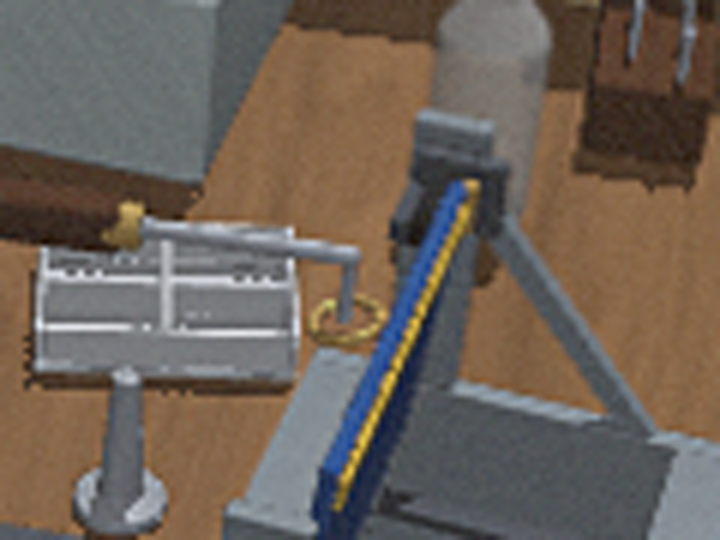

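Emit:
drive_tool(plan=[[0,[0,0,0.015],0],[0,[0,0,0.02],0],[0,[0,-0.002,0.02],0],[0,[0.001,-0.03,0],1],[0,[0.002,-0.04,0],1.5],[0,[0.002,-0.04,0],1.5],[0,[0.002,-0.04,0],1.5],[0,[0.002,-0.04,0],1.5],[0,[0.002,-0.04,0],1.5],[0,[0.001,-0.03,0],0.7]])

```text
time: 16.95
ee_pos: [0.4589, -0.2778, 0.3687]
tcp_rot: [-178.6, 0.1, 10.3]
wrist_force: [1.0, 1.0, -2.0]
opening: 0.017
```

Emit:
drive_tool(plan=[[0,[0,-0.02,0],0.3],[0,[0,-0.008,0],0],[0,[0,0,0],0],[0,[0,0,0],0]])

```text
time: 17.45
ee_pos: [0.459, -0.3034, 0.3696]
tcp_rot: [-178.6, -0.0, 10.6]
wrist_force: [-0.4, -0.2, -1.0]
opening: 0.017
```

```bash
python3 - <<'E'
from h import *
for n in('scene','top','wrist'): o=grab(n,n+'14')[2]
print(o['time'],o['ee_pos'].round(4),o['tcp_rot'].round(2),o['wrist_force'].round(2),o['q'].round(1))
a=np.radians(o['tcp_rot'][2]);print('pin exp',(o['ee_pos'][:2]+.165*np.array([np.cos(a),np.sin(a)])).round(4))
for t,(x,y,w,h) in {'top14':(240,100,260,190),'scene14':(240,140,240,180)}.items():
    im=load(t)[0][y:y+h,x:x+w,::-1]; k=min(800//w,600//h); cv2.imwrite(f'pics/c_{t}.png',cv2.resize(im,None,fx=k,fy=k,interpolation=cv2.INTER_CUBIC)); print(k)
E
```

```text
17.55 [ 0.4591 -0.3034  0.3697] [-1.7863e+02 -1.0000e-02  1.0620e+01] [-0.39 -0.47 -1.04] [-33.9  10.8  29.9 110.1   1.  135.4]
pin exp [ 0.6212 -0.273 ]
3
3
```

View pics/c_top14.png

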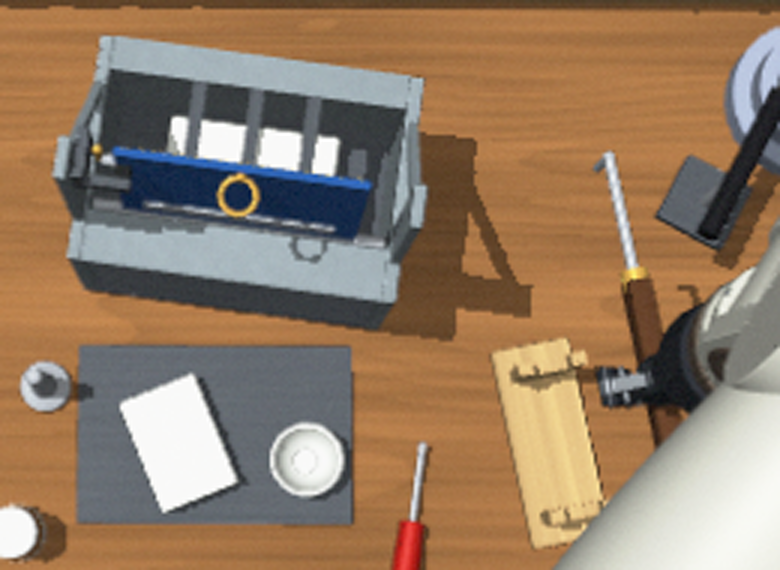

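View pics/c_scene14.png

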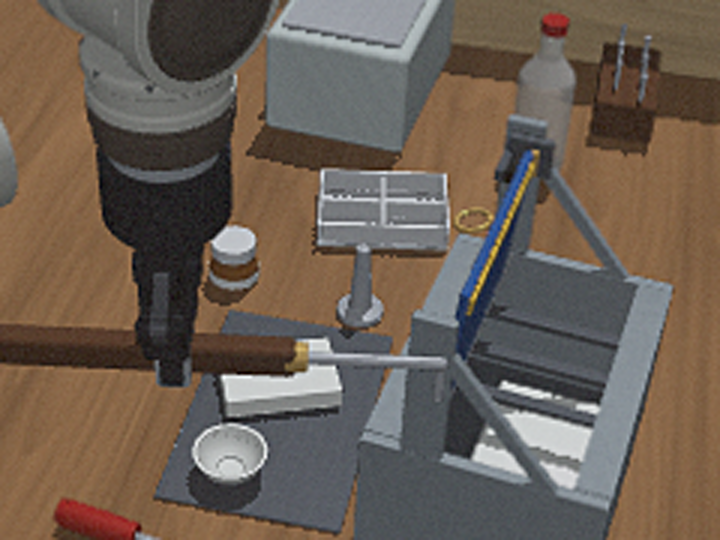

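View pics/wrist14.png

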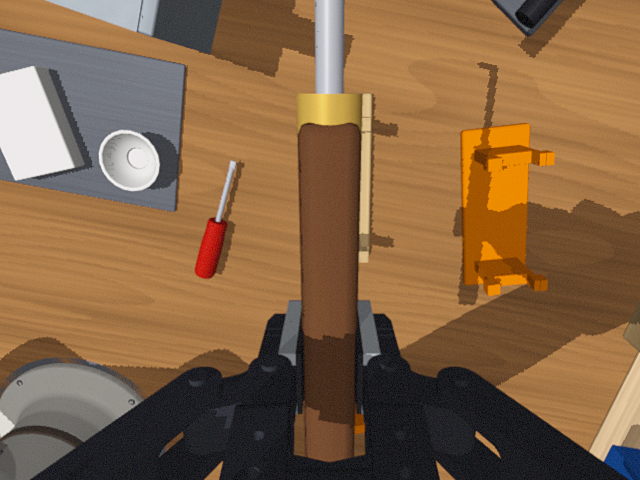

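The flap stands shut with the pole gone, and the ferrule sits at the same wrist pixel (row 94) as before, so the pole hasn't slipped. Lowering it into the forks.

Emit:
drive_tool(plan=[[0,[0,-0.001,-0.03],0],[0,[0,0,-0.04],0],[0,[0,0,-0.05],0],[0,[0,0,-0.05],0],[0,[0,0,-0.045],0],[0,[0,0,-0.03],0],[0,[0,0,-0.015],0],[0,[0,0,0],0],[0,[0,0,0],0]])

```text
time: 18.73
ee_pos: [0.4596, -0.3055, 0.1109]
tcp_rot: [-178.7, -0.1, 10.6]
wrist_force: [0.2, -0.0, -2.0]
opening: 0.0171
```

```bash
python3 - <<'E'
from h import *
look('s15',(220,310,180,90)); o=grab('wrist','w15')[2]
E
```

```text
18.725 [ 0.4596 -0.3055  0.1109] [-1.787e+02 -7.000e-02  1.058e+01] [ 0.21 -0.01 -1.98] [-0.028  0.024 -0.033] 0.0171 [-34.1   5.7  -4.9  80.3   1.  135.3]
pin exp [ 0.6218 -0.2752]
```

View pics/c_s15.png

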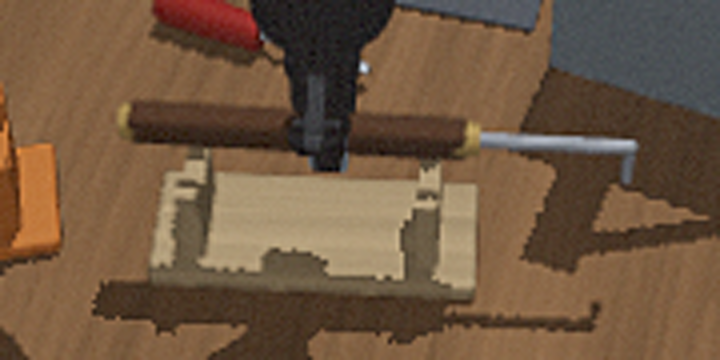

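View pics/w15.png

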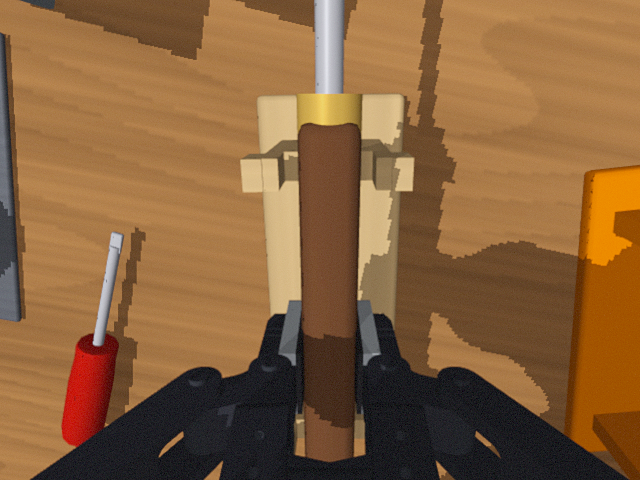

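Handle centre column 330 between cheek inner edges 283 and 373, so it's centred.

Emit:
drive_tool(plan=[[0,[0,0.001,-0.012],0],[0,[0,0,-0.01],0],[0,[0,0,-0.007],0],[0,[0,0,-0.004],0],[0,[0,0,0],0],[0,[0,0,0],0]])

```text
time: 19.58
ee_pos: [0.4588, -0.3041, 0.0768]
tcp_rot: [-178.6, 0.0, 10.6]
wrist_force: [-4.2, 3.2, 5.9]
opening: 0.0166
```

Emit:
drive_tool(plan=[[0,[0,0,-0.001],0],[0,[0,0,0],0]])

```text
time: 19.82
ee_pos: [0.4588, -0.3041, 0.0767]
tcp_rot: [-178.6, -0.0, 10.6]
wrist_force: [-7.7, 4.5, 12.5]
opening: 0.0169
```

Emit:
drive_tool(plan=[[0.22,[0,0,0.0007],0],[0.3,[0,0,0],0],[0.5,[0,0,0],0],[0.6,[0,0,0],0],[0.6,[0,0,0],0]])

```text
time: 20.45
ee_pos: [0.459, -0.3042, 0.0759]
tcp_rot: [-178.6, 0.0, 10.6]
wrist_force: [0.3, 0.2, 0.5]
opening: 0.0512
```

Emit:
drive_tool(plan=[[0.6,[0,0,0.01],0],[0.6,[0,0,0.03],0],[0.6,[0,0,0.04],0],[0.6,[0,0,0.05],0],[0.6,[0,0,0.05],0],[0.6,[-0.03,-0.03,0],0],[0.6,[-0.05,-0.05,0],0],[0.6,[-0.05,-0.05,0],0],[0.6,[-0.05,-0.05,0],0],[0.6,[-0.03,-0.03,0],0]])

```text
time: 21.7
ee_pos: [0.2643, -0.4983, 0.2568]
tcp_rot: [-178.7, 0.0, 10.5]
wrist_force: [-0.5, 0.3, 0.3]
opening: 0.0512
```

```bash
python3 - <<'E'
from h import *
look('s16',(240,170,240,220)); grab('top','t16')
im=load('t16')[0][100:300,240:460,::-1]; cv2.imwrite('pics/c_t16.png',cv2.resize(im,None,fx=3,fy=3,interpolation=cv2.INTER_CUBIC))
E
```

```text
21.7 [ 0.2643 -0.4983  0.2568] [-1.7866e+02  1.0000e-02  1.0490e+01] [-0.49  0.28  0.25] [-0.014 -0.091 -0.008] 0.0512 [-62.2   8.3  14.1  97.1   0.4 107.3]
pin exp [ 0.4265 -0.4682]
```

View pics/c_s16.png

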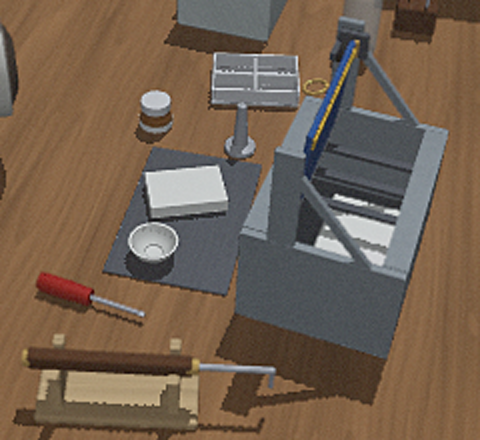

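View pics/c_t16.png

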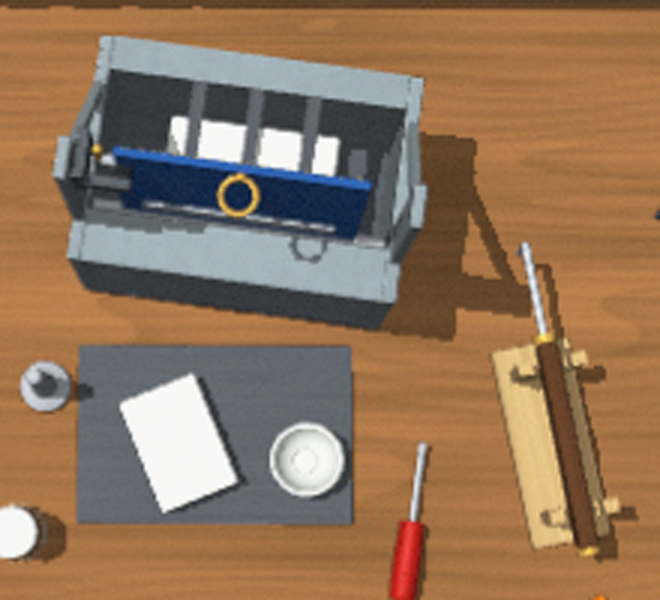

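The pole lies in both forks as at the start (hook top-crop 524,246; rear end 587,548). The flap is shut, bystanders are in the same places, and the robot is clear.

```bash
python3 - <<'E'
from h import *
a=load('top0')[0].astype(int);b=load('t16')[0].astype(int); d=(abs(a-b).max(2)>60); d[:, :]&=True; d[300:]=0
n,l,s,c=cv2.connectedComponentsWithStats(d.astype(np.uint8)); print([list(x) for x in s[1:] if x[4]>15])
job.job_done()
E
```

```text
[[np.int32(277), np.int32(128), np.int32(89), np.int32(31), np.int32(1577)], [np.int32(273), np.int32(149), np.int32(9), np.int32(6), np.int32(28)], [np.int32(372), np.int32(154), np.int32(4), np.int32(13), np.int32(34)], [np.int32(289), np.int32(157), np.int32(79), np.int32(30), np.int32(749)], [np.int32(633), np.int32(297), np.int32(7), np.int32(3), np.int32(17)]]
the job is handed in; nothing more can be done
```

The vent flap is shut on its catch, and the pole is back in both forks of its stand, hook down and pointing the same way. I handed the job in at about 22 s, against the 72 s limit.

**How it went:** I took the pole from the light-wood stand, lowered its pin into the ring and pulled the flap in small steps. The highest pull I read was 8.4 N, at the stop. I then slackened the pole: the flap stayed put and the force read about 0 N. After that I lifted the pin out and put the pole back.

**Last checks:**
- **Flap:** it was still shut in both camera views after I unhooked the pole and again just before hand-in.
- **Pole:** it lies at the same pixels as at the start, within about one pixel.
- **Bystanders:** comparing the top view before and after shows changes only at the flap and a few pixels at the right picture edge. The comparison left out the bottom of the picture (below row 300).

**What disagreed or didn't go as planned:**
- **Joint 6 limit:** it stopped me turning the pole fully in line with the booth, so I pulled with the pole about 8° off. The hand stayed tilted by 1.4° from then on.
- **Height check on the pole:** triangulating from two wrist views was unreliable, at 108 mm. I relied on the depth reading and the top and scene views instead, which put the pole's axis at 71–73 mm.
- **Force at the catch:** the readings rose to 5.6 N, fell, then rose to 8.4 N. They didn't clearly separate the roller from the buffer, so the slackening test was what confirmed the catch.

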